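# Feed a pine block into a drilling jig with the push stick

### The job

Use the yellow push stick to feed the pine block along the channel of the drilling jig and under its cover, until the block sits right up against the length stop hidden inside, without shifting the stop from its setting. Keep the fingers off the block, and when it is seated lay the push stick back flat on the bench and leave the other things where they are.

Things in the scene. Friction and masses are not known exactly. Their poses are not given: they have to be found in the camera images.
- jig: Drilling jig screwed to the bench: plywood base 96 x 270 x 6 mm, channel 39 mm wide along y. Origin: channel centre, at the tunnel mouth, on the bench; z up; work is fed towards -y. Tunnel y 0 to -0.15: fences 12 mm thick, opening 6 to 47 mm above the bench, under an aluminium cover (top 53 mm, two drill bushes to 59 mm), closed at the far end.
- infeed_end (a point): End of the jig's open infeed, channel centre, on the base, 108 mm from the tunnel mouth. The infeed is open on top between low wooden rails 12 mm thick, tops 16 mm above the bench, flared outward over the last 25 mm.
- shoe_place (a point): In the tunnel, hidden: a sprung shoe on the +x side, jig y -0.05 to -0.09. It presses the block against the other fence: pushing the block past it takes 2 to 7 N, and it then holds the block where it is left.
- stop_zone (a point): Middle of the hidden zone where the length stop (geom stop_c0) stands; a point of the jig, NOT the stop, whose place is not measured: its face (across the channel) is anywhere within 15 mm of here along jig y. Held by friction, it slides away when pressed with over 16 N, that is at 18 to 23 N of push on the block.
- block: Brown pine block, 35 (x) x 91 (y) x 36 (z) mm, 56 to 112 g. Origin: centre of its underside. It starts in the jig's infeed on the 6 mm base, axes along the jig's within 1 degree; its rear face, to be pushed, is at y +0.045, its front face at y -0.045, often already a little under the cover.
- stick: Yellow push stick, flat, 300 mm long (y), 12 mm thick (z), 100 g, lying flat on the bench. Origin: mid length, on its underside. At y 0 its sides are at x -0.020 and +0.010; centre of mass near y +0.015. The wide handle (to 48 mm) is towards +y, the slim pushing end towards -y: from y -0.055 its sides are at x -0.017 narrowing to -0.014, and at +0.010.
- stick_mid (a point): Middle of the push stick, between its two sides, at mid thickness (stick x -0.005, y 0, z 0.006). The foremost point of its pushing end is at stick x -0.007, y -0.150; from there the end face slants back to x +0.010, y -0.138.
- square: bystander: try square, 110 x 169 x 16 mm, wooden stock, steel blade
- glue: bystander: light blue glue bottle, 61 mm across, 214 mm tall
- marker: bystander: red and white marker pen, 135 mm long
- wax: bystander: round tin, 75 mm across, 58 mm tall
- screwdriver_red: bystander: red screwdriver, 229 mm long
- pliers_red: bystander: pliers with red handles, 178 mm long
- spring_clamp_b: bystander: black spring clamp, 102 mm long
- offcut_1: bystander: dark plastic offcut, 81 mm long
Things that resemble listed ones, but are neither listed nor needed, are in the scene too. What is meant by the block is not red, and is the smaller of those in its own colour.

How it is judged:
By the outcome, as a careful person would: the job done as asked, in the order asked, and still so for the second after the job is handed in, with the robot touching nothing.
It also fails if it takes over 54 s, if anything falls off the work surface, if the arm or the gripper's body presses on something with over 40 N, if the wrist force passes 120 N, or if a joint passes its speed limit or range.

### The arm

A 7-joint arm with a two-finger parallel gripper is mounted at the origin on a cart in front of the work surface, level with it; the furniture and walls round the work are solid. World frame = base frame: x ahead of the robot, y to its left, z up, the work surface at z = 0. Lengths are in m, angles in rad, forces in N, time in s.
With the tool pointing down it reaches from about 0.425 to 0.925 m from the base axis. Payload 6.8 kg.
Tool frame: the origin (TCP) lies on the centre line of the jaws, within the pads' length; the fingertips stand 14 mm ahead of it and the grasp point (between the pads) lies 5 mm behind it (r.tips_ahead is the distance from the TCP to the fingertips, in m); z points along the fingers, y is the line along which they close (so a half turn about z gives the same grasp; the last joint's range is limited). The gripper opens to 85 mm and grips with 20 to 120 N. Pads are 22 mm wide; open, the fingers measure 114 mm over their backs; the gripper's body (76 mm by 85 mm) begins 54 mm behind the grasp point. The pads swing forward as they close: fully open they stand 13 mm farther back than shut.
Start: joints at [-1.225, 0.477, 0.022, 1.555, -0.011, 1.109, -0.083], TCP at [0.296, 0.607, 0.245] pointing down, gripper open.
Joint ranges: [-2.96, 2.96], [-0.34, 2.1], [-1.41, 1.46], [0.24, 2.44], [-1.37, 4.51], [0.17, 1.92], [-2.96, 2.96]. Speed limits (rad/s): [2.39, 2.39, 3.14, 3.14, 3.14, 3.14, 3.14].

### API

Orientations are given as a rotation vector (axis times angle).
In Python, from bench import r, eyes gives the robot as it stands.
- The arm moves only by the tool step_arm, never from a script. Its argument "rows" is a list of rows, each a list of 6 numbers: the shift along the world's x, y, z in units of 60 cm (1.0 is 60 cm), then the turn, a rotation vector about the world's x, y, z in units of pi rad (1.0 is pi rad). In form: [[x, y, z, rx, ry, rz], ...]. A call has 1 to 5 rows; each row is the pose to reach, as a shift and turn from the pose commanded when the call began, turning the shorter way round; what a row does not reach only later rows make up. A row lasts 1/12 s, in which the tool goes at most 41.7 mm and 7.16 degrees, less where a joint would pass 70% of its speed; a pose out of reach is approached as far as the arm can. A call with a number of a shift or a turn outside -1 to 1 is refused whole. A call with a gripper value outside its range is refused whole. "jaw" is the closure, from 0 (fully open) to 1 (shut), set as the call begins (left out, the last holds). The fingers move at their own pace and stop on an object; "squeeze" is the grip in N (left out, the last holds). Time passes only in rows, so rows that repeat a pose let the fingers close. It gives the time, the measured TCP pose, the force, the opening and the grip force at its end, in the units of the state.
- r.get_obs(): the state, without advancing time (a new reading comes with each control period).
- eyes.grab_frame(name): name is "side" or "top" or "wrist"; returns the picture (400x640x3 uint8, red, green, blue); there is no depth.
- eyes.camera_info(name): a dict with "mtx" (3x3 intrinsics, pixels), "extrinsics" (4x4, takes a point from camera to world coordinates); the wrist camera has in their place "tool_from_camera" (4x4, takes a point from camera to tool coordinates, whose origin is the TCP and whose axes are the flange's). Camera axes: x right, y down, z forward; pixel columns grow to the right and rows downward; lengths in m; the calibration is good to about 2 mm. A picture is of the moment at which its call begins: read the wrist's pose just before it. camera_info takes no time and is no camera call.
- r.hand_in(): hands the job in; it is judged then, once.
The state is a dict: "clock": time; "joints": joint angles; "qvel": joint speeds; "tau": joint torques, N m; "tcp_pos": TCP position; "orientation": TCP orientation; "contact_force": force on the tool from outside, world axes, zero at the start; "moment": the same for the moment, N m; "grip_width": finger opening in m; "gripper_force": force on a finger pad.
Only numpy, scipy, OpenCV 4.12 (cv2) and the standard library are available. Lean on these libraries where they do the work, as an engineer would, in place of code of your own. Each camera call takes 0.05 s, during which the arm holds its last target. There are 200 camera calls.

## Working session

There is one attempt and no reset: what is moved stays moved. The work goes in short steps, Python scripts to look and compute and a tool call to move; the robot and the scene stay as the last step left them, time stands still between calls to the robot, and variables do not carry over. Pictures are saved under pics/ and viewed, at most 10 in all, crops included, and the job is handed in when it is done.

Besides the shell and the picture viewer there is one more tool, called after "Request:" as name(argument=value, ...) on one line, values as JSON. step_arm: Moves the arm, as the interface text tells. Shifts and turns lie within -1 to 1; 1 stands for 60 cm of shift or pi rad of turn. Its arguments: {"type":"object","properties":{"rows":{"type":"array"},"jaw":{"type":"number"},"squeeze":{"type":"number"}},"required":["rows"]}

```bash
mkdir -p pics; ls
python3 - <<'E'
from bench import r,eyes
import cv2,numpy as np
for n in("top","side"):
    im=eyes.grab_frame(n); np.save(f'{n}0.npy',im); cv2.imwrite(f'pics/{n}0.png',im[:,:,::-1])
    c=eyes.camera_info(n); print(n,np.round(c["mtx"],1).tolist(),np.round(c["extrinsics"],4).tolist())
c=eyes.camera_info("wrist");print(c)
print(r.get_obs(), r.tips_ahead)
E
```

```text
pics
top [[517.3, 0.0, 318.8], [0.0, 517.3, 203.4], [0.0, 0.0, 1.0]] [[0.0082, -0.9796, 0.2006, 0.1903], [-1.0, -0.009, -0.0031, -0.0115], [0.0048, -0.2005, -0.9797, 1.7746], [0.0, 0.0, 0.0, 1.0]]
side [[426.6, 0.0, 319.5], [0.0, 426.6, 201.6], [0.0, 0.0, 1.0]] [[0.834, -0.284, 0.473, -0.3213], [-0.5515, -0.4063, 0.7285, -1.2959], [-0.0147, -0.8685, -0.4955, 0.915], [0.0, 0.0, 0.0, 1.0]]
{'mtx': array([[309.01157918,   0.        , 325.03162811],
       [  0.        , 309.01157918, 201.43027542],
       [  0.        ,   0.        ,   1.        ]]), 'tool_from_camera': array([[ 3.64746185e-04, -9.52881136e-01, -3.03343712e-01,
         7.69320498e-02],
       [ 9.99999913e-01,  2.86015694e-04,  3.03969358e-04,
        -8.05615079e-04],
       [-2.02885605e-04, -3.03343797e-01,  9.52881157e-01,
        -1.30691999e-01],
       [ 0.00000000e+00,  0.00000000e+00,  0.00000000e+00,
         1.00000000e+00]])}
{'clock': 0.1, 'joints': array([-1.22509408,  0.47771184,  0.02236939,  1.55634697, -0.01145884,
        1.10929765, -0.08312064]), 'qvel': array([-0.00165108, -0.00283065,  0.00015935, -0.00273502,  0.001102  ,
       -0.00025454,  0.00043297]), 'tau': array([ 2.86585608e-03, -5.97756314e+01,  1.61300596e+00, -2.81958622e+01,
        1.28531578e-02,  4.99548813e-03,  2.65222830e-07]), 'tcp_pos': array([0.29572191, 0.60620949, 0.24442957]), 'orientation': array([-7.06693330e-01, -3.06086733e+00,  2.54915341e-03]), 'contact_force': array([-0.52367811, -0.7789557 , -0.02668922]), 'moment': array([ 0.05964512, -0.00159171,  0.03288881]), 'gripper_force': 0.0, 'grip_width': 0.08531272596655423} 0.014
```

View pics/top0.png

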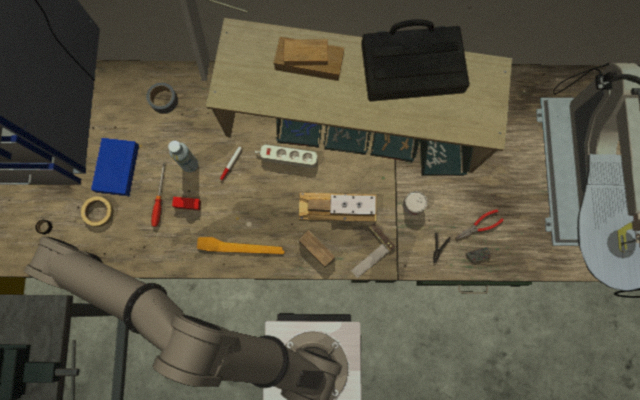

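View pics/side0.png

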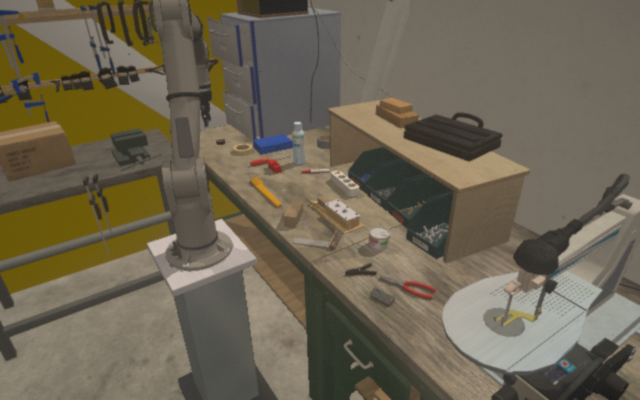

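The top view shows the stick at (198–284, 247) with its handle on the left. The jig is at (300–376, 207) with its infeed on the left. There are two brown blocks: one in the infeed at about (318, 205), and a loose one on the bench at (317, 249). I'll enlarge to confirm which is meant.

Run:
```python
import cv2,numpy as np
im=np.load('top0.npy')[:,:,::-1]
c=cv2.resize(im[185:285,190:390],None,fx=4,fy=4,interpolation=cv2.INTER_CUBIC)
cv2.imwrite('pics/crop0.png',c)
```

```text
(no output)
```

View pics/crop0.png

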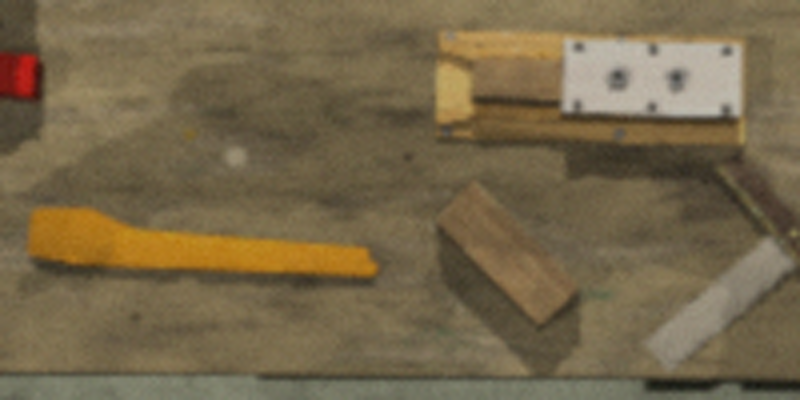

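The infeed block at crop (472–562, 80) goes under the cover. It is narrower and shorter than the loose block (440–578, 250), and it lies in the jig, so it is the block meant. The stick lies with its tip at crop (378, 272) and is not flipped: the slant runs back to (370, 248), on the +x side. Next I'll measure both.

```bash
cat > h.py <<'E'
import numpy as np,cv2
from bench import r,eyes
from scipy.spatial.transform import Rotation as R
def cam(n):
    c=eyes.camera_info(n)
    if n!="wrist": return c["mtx"],c["extrinsics"]
    o=r.get_obs(); T=np.eye(4); T[:3,:3]=R.from_rotvec(o["orientation"]).as_matrix(); T[:3,3]=o["tcp_pos"]
    return c["mtx"],T@c["tool_from_camera"]
def bp(K,E,uv,z):
    uv=np.atleast_2d(np.asarray(uv,float)); d=np.c_[uv,np.ones(len(uv))]@np.linalg.inv(K).T@E[:3,:3].T
    return E[:3,3]+d*((z-E[2,3])/d[:,2])[:,None]
def pr(K,E,P):
    p=(np.atleast_2d(P)-E[:3,3])@E[:3,:3]; p=p@K.T; return p[:,:2]/p[:,2:]
def yellow(im,roi=None):
    h=cv2.cvtColor(im,cv2.COLOR_RGB2HSV); m=cv2.inRange(h,(12,170,90),(30,255,255))
    n,l,s,_=cv2.connectedComponentsWithStats(m)
    return l,s
# stick silhouette corners (stick frame): -x side then +x side
def tipside(P):
    """fit stick from bench points of top silhouette: returns tip end, axis"""
    c=P.mean(0); _,_,v=np.linalg.svd(P-c,full_matrices=False); a=v[0]
    return c,a
E
python3 - <<'E'
from h import *
K,E=cam("top"); im=np.load('top0.npy')
l,s=yellow(im); 
m=np.zeros(l.shape,bool)
for i in range(1,len(s)):
    if s[i][4]>150: print(s[i])
    if s[i][4]>150 and 190<s[i][0]<290: m|=l==i
v,u=np.nonzero(m); P=bp(K,E,np.c_[u,v],.012)[:,:2]
# +y edge, -y edge; width profile
print("y range",P[:,1].min(),P[:,1].max())
y0=P[:,1].min()
for d in np.arange(.005,.30,.02):
    q=P[abs(P[:,1]-y0-d)<.004]; print(round(y0+d,3),q[:,0].min().round(4),q[:,0].max().round(4))
f=lambda L:np.array(L)/4+189.6+np.array([0,185-190.])
print("cover",bp(K,E,f([(564,40),(742,40),(745,118),(563,115)]),.053).round(4).tolist())
print("base L",bp(K,E,f([(437,33),(437,140)]),.006).round(4).tolist())
print("block top rear",bp(K,E,f([(474,60),(474,98)]),.042).round(4).tolist())
E
```

```text
[197 237  87  17 827]
y range 0.1035304017702074 0.39814174119565066
0.109 0.3773 0.3978
0.129 0.3771 0.3977
0.149 0.3769 0.4009
0.169 0.3768 0.4008
0.189 0.38 0.404
0.209 0.3798 0.4038
0.229 0.3796 0.4071
0.249 0.3795 0.4069
0.269 0.3827 0.4102
0.289 0.3825 0.41
0.309 0.3823 0.4133
0.329 0.3822 0.42
0.349 0.382 0.4301
0.369 0.3853 0.43
0.389 0.3885 0.4298
cover [[0.5737, -0.057, 0.053], [0.5751, -0.2088, 0.053], [0.5075, -0.2104, 0.053], [0.5087, -0.0564, 0.053]]
base L [[0.5894, 0.0531, 0.006], [0.4944, 0.0515, 0.006]]
block top rear [[0.5579, 0.0197, 0.042], [0.5248, 0.0193, 0.042]]
```

Request:
step_arm(rows=[[0.08, -0.3, 0.02, 0, 0, -0.19], [0.08, -0.3, 0.02, 0, 0, -0.19], [0.08, -0.3, 0.02, 0, 0, -0.19], [0.08, -0.3, 0.02, 0, 0, -0.19], [0.08, -0.3, 0.02, 0, 0, -0.19]])

```text
clock: 0.52
tcp_pos: [0.3459, 0.421, 0.2572]
orientation: [1.59, 2.708, -0.004]
contact_force: [1.6, -1.1, -1.0]
grip_width: 0.0857
gripper_force: 0.0
```

Request:
step_arm(rows=[[0.078, -0.293, -0.02, 0, 0, -0.186], [0.078, -0.293, -0.02, 0, 0, -0.186], [0.078, -0.293, -0.02, 0, 0, -0.186], [0.078, -0.293, -0.02, 0, 0, -0.186], [0.078, -0.293, -0.02, 0, 0, -0.186]])

```text
clock: 0.93
tcp_pos: [0.3915, 0.2445, 0.2447]
orientation: [2.305, 2.134, -0.004]
contact_force: [-0.2, 0.2, -0.0]
grip_width: 0.0851
gripper_force: 0.0
```

Request:
step_arm(rows=[[0, 0, 0, 0, 0, 0], [0, 0, 0, 0, 0, 0], [0, 0, 0, 0, 0, 0]])

```text
clock: 1.18
tcp_pos: [0.3904, 0.2521, 0.2453]
orientation: [-2.288, -2.152, -0.001]
contact_force: [0.1, 0.5, 0.2]
grip_width: 0.0853
gripper_force: 0.0
```

Run:
```python
from h import *
K,E=cam("wrist"); im=eyes.grab_frame("wrist"); np.savez('w1.npz',im=im,K=K,E=E)
o=r.get_obs(); Rm=R.from_rotvec(o["orientation"]).as_matrix(); print(o["clock"],o["tcp_pos"],Rm.round(3).tolist(),o["joints"].round(2),o["contact_force"])
cv2.imwrite('pics/w1.png',im[:,:,::-1])
l,s=yellow(im); i=1+np.argmax(s[1:,4]); print(s[i])
v,u=np.nonzero(l==i); P=bp(K,E,np.c_[u,v],.012)[:,:2]
y0=P[:,1].min();print("y range",y0,P[:,1].max())
for d in np.r_[.002,.005,np.arange(.015,.30,.015)]:
    q=P[abs(P[:,1]-y0-d)<.0015]; print(round(y0+d,3),q[:,0].min().round(4),q[:,0].max().round(4))
```

```text
1.2333 [0.39032101 0.25242204 0.24533415] [[0.061, 0.998, 0.0], [0.998, -0.061, 0.0], [0.0, 0.0, -1.0]] [-1.02  0.12  0.34  2.06 -0.05  0.97 -0.71] [0.29465213 0.22036559 0.05103924]
[317 184   3   5   7]
y range 0.23075363739058702 0.2356957574453425
0.233 0.3798 0.3811
0.236 0.3811 0.3824Traceback (most recent call last):
  File "<stdin>", line 9, in <module>
    return umr_minimum(a, axis, None, out, keepdims, initial, where)
ValueError: zero-size array to reduction operation minimum which has no identity
```

View pics/w1.png

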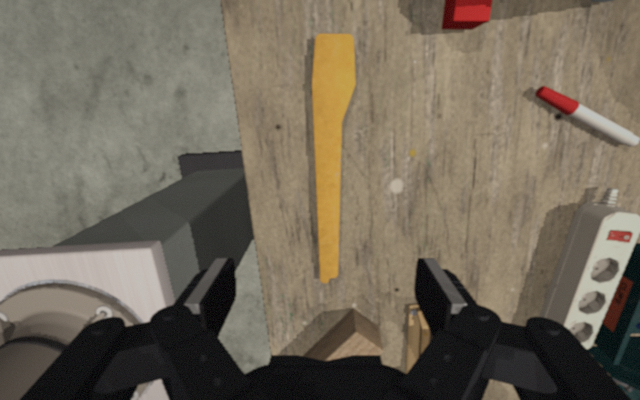

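The wrist view shows the whole stick, with the handle at (333, 35) and the tip at (328, 282). I'll loosen the colour mask and fit the stick.

```bash
sed -i 's/(12,170,90)/(12,140,90)/' h.py
python3 - <<'E'
from h import *
d=np.load('w1.npz'); im,K,E=d['im'],d['K'],d['E']
l,s=yellow(im); i=1+np.argmax(s[1:,4]); print(s[i])
m=cv2.morphologyEx((l==i).astype(np.uint8),cv2.MORPH_CLOSE,np.ones((5,5)))
v,u=np.nonzero(m); P=bp(K,E,np.c_[u,v],.012)[:,:2]
y0=P[:,1].min();print("y range",y0,P[:,1].max(), P[P[:,1].argmin()])
Q=[]
for k in np.r_[.002,.005,np.arange(.015,.30,.015)]:
    q=P[abs(P[:,1]-y0-k)<.001]; Q.append((y0+k,q[:,0].min(),q[:,0].max())); 
Q=np.array(Q); print(Q.round(4))
a=Q[(Q[:,0]>y0+.02)&(Q[:,0]<y0+.15)]
print("+x side slope",np.polyfit(a[:,0],a[:,2],1))
E
```

```text
[ 312   34   43  249 6895]
y range 0.09927411112363951 0.39840714759034157 [0.38277126 0.09927411]
[[0.1013 0.3775 0.3856]
 [0.1043 0.3763 0.3872]
 [0.1143 0.3756 0.3984]
 [0.1293 0.3754 0.3991]
 [0.1443 0.3763 0.3998]
 [0.1593 0.3773 0.4006]
 [0.1743 0.377  0.4026]
 [0.1893 0.3781 0.4034]
 [0.2043 0.3778 0.4041]
 [0.2193 0.3789 0.406 ]
 [0.2343 0.3786 0.4067]
 [0.2493 0.3797 0.4074]
 [0.2643 0.3796 0.4081]
 [0.2793 0.3807 0.41  ]
 [0.2943 0.3806 0.4107]
 [0.3093 0.3816 0.4125]
 [0.3243 0.3816 0.42  ]
 [0.3393 0.3816 0.4261]
 [0.3543 0.3826 0.4288]
 [0.3693 0.3848 0.4293]
 [0.3843 0.387  0.4287]]
+x side slope [0.07517803 0.38911164]
```

Request:
step_arm(rows=[[0.0055, -0.001, -0.065, 0, 0, -0.0045], [0.0055, -0.001, -0.13, 0, 0, -0.0045], [0.0055, -0.001, -0.195, 0, 0, -0.0045], [0.0055, -0.001, -0.26, 0, 0, -0.0045], [0.0055, -0.001, -0.315, 0, 0, -0.0045]], jaw=0.45)

```text
clock: 1.65
tcp_pos: [0.3929, 0.2516, 0.0538]
orientation: [-2.302, -2.137, 0.001]
contact_force: [-0.4, 0.3, -1.1]
grip_width: 0.0468
gripper_force: 0.0
```

Request:
step_arm(rows=[[0, 0, -0.02, 0, 0, 0], [0, 0, -0.04, 0, 0, 0], [0, 0, -0.055, 0, 0, 0], [0, 0, -0.055, 0, 0, 0], [0, 0, -0.055, 0, 0, 0]])

```text
clock: 2.07
tcp_pos: [0.3938, 0.251, 0.0231]
orientation: [-2.305, -2.134, 0.001]
contact_force: [0.4, -0.4, 0.0]
grip_width: 0.047
gripper_force: 0.0
```

Run:
```python
from h import *
o=r.get_obs(); print(o["tcp_pos"],o["contact_force"],o["grip_width"],R.from_rotvec(o["orientation"]).as_matrix().round(3).tolist())
im=eyes.grab_frame("wrist"); cv2.imwrite('pics/w2.png',im[:,:,::-1])
```

```text
[0.39376193 0.25103821 0.02310606] [ 0.36612746 -0.44215025  0.04965755] 0.046990450793252 [[0.077, 0.997, -0.001], [0.997, -0.077, -0.0], [-0.0, -0.001, -1.0]]
```

View pics/w2.png

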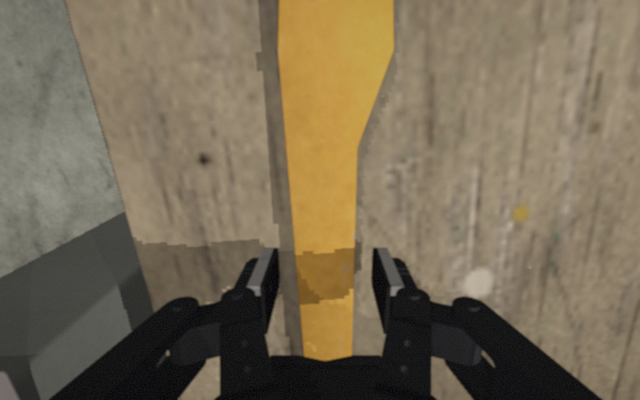

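The fingers at (262, 270) and (390, 270) straddle the stick, which runs from (297) to (355), so it is centred. I'll lower about 6.5 mm and close.

Request:
step_arm(rows=[[0, 0, -0.006, 0, 0, 0], [0, 0, -0.0115, 0, 0, 0], [0, 0, -0.0115, 0, 0, 0], [0, 0, -0.0115, 0, 0, 0]])

```text
clock: 2.45
tcp_pos: [0.394, 0.2504, 0.0166]
orientation: [-2.307, -2.133, -0.001]
contact_force: [0.2, -0.2, 0.1]
grip_width: 0.047
gripper_force: 0.0
```

Request:
step_arm(rows=[[0, 0, 0, 0, 0, 0], [0, 0, 0, 0, 0, 0], [0, 0, 0, 0, 0, 0], [0, 0, 0, 0, 0, 0], [0, 0, 0, 0, 0, 0]], jaw=1, squeeze=70)

```text
clock: 2.87
tcp_pos: [0.3948, 0.2504, 0.017]
orientation: [2.307, 2.132, 0.002]
contact_force: [1.1, -1.2, 5.2]
grip_width: 0.0287
gripper_force: 69.2
```

Request:
step_arm(rows=[[0, 0, 0.02, 0, 0, 0], [0, 0, 0.06, 0, 0, 0], [0, 0, 0.11, 0, 0, 0], [0, 0, 0.15, 0, 0, 0], [0, 0, 0.15, 0, 0, 0]])

```text
clock: 3.28
tcp_pos: [0.3961, 0.2517, 0.1101]
orientation: [-2.307, -2.132, -0.011]
contact_force: [0.4, 0.1, -1.3]
grip_width: 0.0281
gripper_force: 69.4
```

Request:
step_arm(rows=[[0.05, -0.02, 0, 0, 0, 0.008], [0.11, -0.04, 0, 0, 0, 0.016], [0.17, -0.06, 0, 0, 0, 0.024], [0.22, -0.075, 0, 0, 0, 0.024], [0.24, -0.08, 0, 0, 0, 0.024]])

```text
clock: 3.7
tcp_pos: [0.5422, 0.1996, 0.1062]
orientation: [2.227, 2.212, 0.002]
contact_force: [0.9, 0.3, -1.7]
grip_width: 0.0288
gripper_force: 69.4
```

Request:
step_arm(rows=[[0, 0, 0, 0, 0, 0], [0, 0, 0, 0, 0, 0], [0, 0, 0, 0, 0, 0]])

```text
clock: 3.95
tcp_pos: [0.5359, 0.2029, 0.1055]
orientation: [-2.222, -2.218, 0.003]
contact_force: [0.6, 0.2, -0.8]
grip_width: 0.0281
gripper_force: 69.4
```

Run:
```python
from h import *
o=r.get_obs(); K,E=cam("wrist");print(o["clock"],o["tcp_pos"],o["contact_force"],o["moment"],o["grip_width"],R.from_rotvec(o["orientation"]).as_matrix().round(3).tolist())
im=eyes.grab_frame("wrist"); Kt,Et=cam("top"); it=eyes.grab_frame("top"); i_s=eyes.grab_frame("side")
np.savez('w3.npz',im=im,K=K,E=E,it=it,i_s=i_s)
c=np.vstack([cv2.resize(it[180:270,230:390],(640,360),interpolation=cv2.INTER_CUBIC),cv2.resize(i_s[150:210,270:430],(640,240),interpolation=cv2.INTER_CUBIC)])
cv2.imwrite('pics/w3.png',np.ascontiguousarray(c[:,:,::-1])); cv2.imwrite('pics/w3w.png',im[:,:,::-1])
```

```text
3.95 [0.53593542 0.20292137 0.10552765] [ 0.60448445  0.17469262 -0.82223391] [0.03650451 0.00872588 0.04957923] 0.028113574393243853 [[0.002, 1.0, -0.003], [1.0, -0.002, -0.0], [-0.0, -0.003, -1.0]]
```

View pics/w3.png

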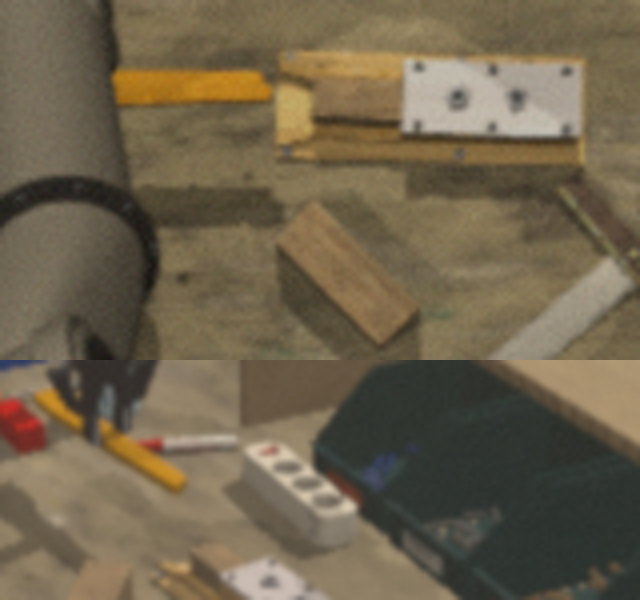

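View pics/w3w.png

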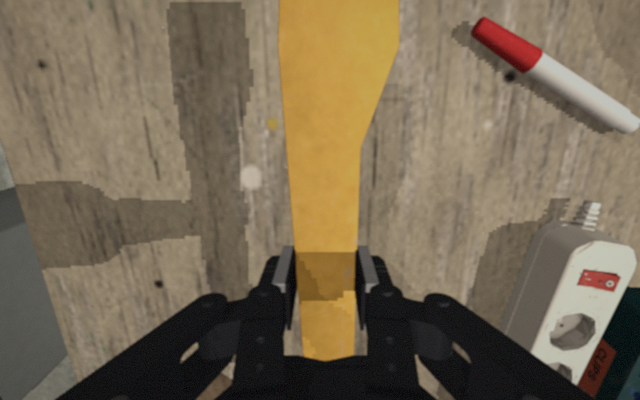

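The stick is held level and straight in the jaws. In the top crop its tip is at about (274, 97), just short of the infeed end at (277, 105). Now I'll measure the stick against the jig in the same camera.

```bash
python3 - <<'E'
from h import *
K,E=cam("top"); d=np.load('w3.npz'); it=d['it']
l,s=yellow(it)
best=[i for i in range(1,len(s)) if s[i][4]>100 and s[i][0]>225 and s[i][0]<310]; print(s[best])
v,u=np.nonzero(np.isin(l,best)); z=.1007
for c in range(260,299,3):
    vv=v[u==c]
    if len(vv): print(c,bp(K,E,[(c,vv.min()-.5),(c,vv.max()+.5)],z)[:,:2].round(4).tolist())
f=lambda L:np.array(L)/4+np.array([229.6,179.6])
print("base",bp(K,E,f([(280,50),(586,58),(584,161),(276,160)]),.006).round(4).tolist())
print("cover",bp(K,E,f([(404,57),(584,59),(585,137),(403,135)]),.053).round(4).tolist())
print("block rear top",bp(K,E,f([(315,80),(315,120)]),.042).round(4).tolist())
# wrist: stick +x/-x sides, and y of handle end out of view
E
python3 - <<'E'
import cv2,numpy as np
it=np.load('w3.npz')['it'][190:225,255:380]
cv2.imwrite('pics/c4.png',cv2.resize(it,None,fx=6.4,fy=6.4,interpolation=cv2.INTER_CUBIC)[:,:,::-1])
E
```

```text
[[293  46  48  28 536]
 [258 197  41  10 351]]
260 [[0.5545, 0.178], [0.5207, 0.1769]]
263 [[0.5545, 0.1681], [0.5242, 0.1671]]
266 [[0.5546, 0.1581], [0.5209, 0.1572]]
269 [[0.5547, 0.1482], [0.5243, 0.1474]]
272 [[0.5548, 0.1383], [0.5244, 0.1375]]
275 [[0.5549, 0.1284], [0.5245, 0.1276]]
278 [[0.555, 0.1184], [0.5246, 0.1177]]
281 [[0.5551, 0.1085], [0.5247, 0.1078]]
284 [[0.5552, 0.0986], [0.5248, 0.0979]]
287 [[0.5553, 0.0886], [0.5249, 0.088]]
290 [[0.5554, 0.0787], [0.525, 0.0781]]
293 [[1.0921, 0.0785], [0.5251, 0.0682]]
296 [[1.096, 0.0681], [0.5252, 0.0583]]
base [[0.5921, 0.0505, 0.006], [0.5874, -0.2177, 0.006], [0.4959, -0.2147, 0.006], [0.4943, 0.0524, 0.006]]
cover [[0.5763, -0.057, 0.053], [0.576, -0.2105, 0.053], [0.5084, -0.2104, 0.053], [0.5087, -0.0564, 0.053]]
block rear top [[0.5579, 0.0189, 0.042], [0.523, 0.0184, 0.042]]
```

View pics/c4.png

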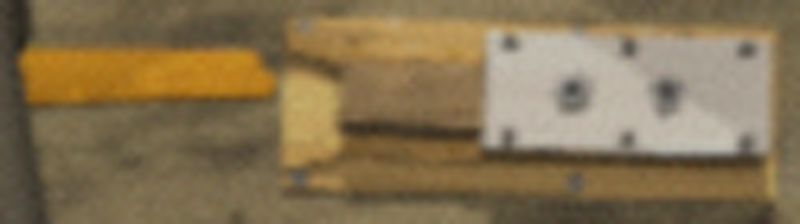

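Request:
step_arm(rows=[[-0.02, -0.02, 0.06, 0, 0, 0], [-0.05, -0.08, 0.11, 0, 0, 0], [-0.08, -0.15, 0.158, 0, 0, 0], [-0.11, -0.22, 0.158, 0, 0, 0], [-0.14, -0.29, 0.158, 0, 0, 0]])

```text
clock: 4.52
tcp_pos: [0.4641, 0.0524, 0.2015]
orientation: [2.221, 2.22, 0.006]
contact_force: [0.7, -1.2, -0.8]
grip_width: 0.0284
gripper_force: 69.5
```

Request:
step_arm(rows=[[0, -0.07, 0, 0, 0, 0], [0, -0.14, 0, 0, 0, 0], [0, -0.18, 0, 0, 0, 0], [0, -0.2, 0, 0, 0, 0], [0, -0.2, 0, 0, 0, 0]])

```text
clock: 4.93
tcp_pos: [0.4635, -0.0702, 0.1999]
orientation: [2.229, 2.213, 0.0]
contact_force: [-0.2, 0.5, -0.3]
grip_width: 0.0281
gripper_force: 69.5
```

Request:
step_arm(rows=[[0, 0, 0, 0, 0, 0], [0, 0, 0, 0, 0, 0], [0, 0, 0, 0, 0, 0]])

```text
clock: 5.18
tcp_pos: [0.4644, -0.0658, 0.1996]
orientation: [-2.221, -2.221, -0.0]
contact_force: [-0.3, 0.4, -0.5]
grip_width: 0.0287
gripper_force: 69.5
```

Run:
```python
from h import *
o=r.get_obs(); K,E=cam("wrist");print(o["clock"],o["tcp_pos"],o["grip_width"],R.from_rotvec(o["orientation"]).as_matrix().round(3).tolist())
im=eyes.grab_frame("wrist"); np.savez('w4.npz',im=im,K=K,E=E)
cv2.imwrite('pics/w4.png',cv2.resize(im[:330,300:640],None,fx=1.8,fy=1.8,interpolation=cv2.INTER_CUBIC)[:,:,::-1])
```

```text
5.1833 [ 0.46439226 -0.06576115  0.19956519] 0.02868189865152305 [[0.0, 1.0, -0.0], [1.0, -0.0, 0.001], [0.001, -0.0, -1.0]]
```

View pics/w4.png

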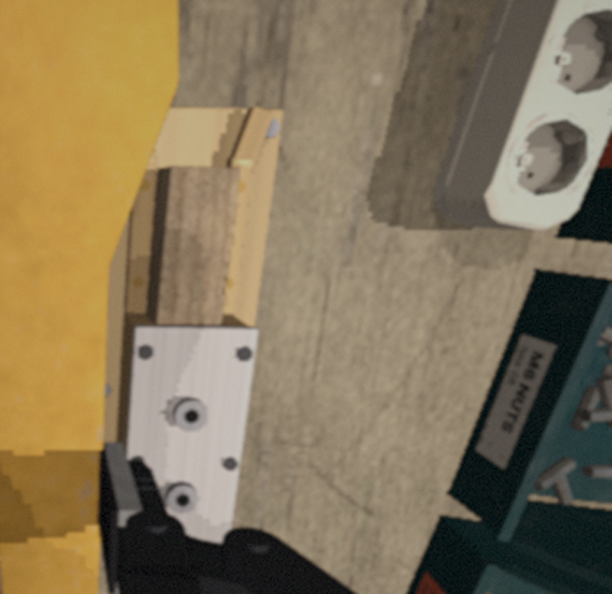

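The view shows the cover mouth edge at (135–258, 326), bushes at (191, 415) and (181, 499), screws at (245, 353) and (230, 463), and the block's rear top edge at (160–240, 168).

Run:
```python
from h import *
d=np.load('w4.npz');K,E=d['K'],d['E']
f=lambda L:(np.array(L)+.5)/1.8-.5+np.array([300,0])
g=lambda n,L,z:print(n,bp(K,E,f(L),z)[:,:2].round(4).tolist())
g("mouth",[(135,326),(258,327)],.053)
g("screws TL TR MR",[(146,351),(245,353),(230,463)],.053)
g("bushes",[(191,415),(181,499)],.059)
g("cover right edge",[(258,327),(235,525)],.053)
g("cover left edge",[(135,326),(127,440)],.053)
g("block rear",[(160,168),(240,168)],.042)
g("block left/right edges front",[(160,168),(157,320),(240,168),(224,320)],.042)
g("base end",[(171,107),(282,110)],.006)
g("base right edge",[(282,110),(257,325)],.006)
```

```text
mouth [[0.5106, -0.0574], [0.5736, -0.0579]]
screws TL TR MR [[0.5169, -0.0707], [0.5685, -0.0718], [0.5671, -0.1355]]
bushes [[0.5415, -0.1041], [0.5399, -0.1545]]
cover right edge [[0.5736, -0.0579], [0.574, -0.1752]]
cover left edge [[0.5106, -0.0574], [0.5093, -0.1215]]
block rear [[0.5207, 0.0194], [0.5599, 0.0194]]
block left/right edges front [[0.5207, 0.0194], [0.5239, -0.0568], [0.5599, 0.0194], [0.5595, -0.0568]]
base end [[0.5317, 0.0512], [0.5911, 0.0497]]
base right edge [[0.5911, 0.0497], [0.5914, -0.0683]]
```

Request:
step_arm(rows=[[0.02, 0.06, 0, 0, 0, -0.006], [0.04, 0.13, 0, 0, 0, -0.006], [0.07, 0.2, 0, 0, 0, -0.006], [0.1, 0.27, 0, 0, 0, -0.006], [0.13, 0.34, 0, 0, 0, -0.006]])

```text
clock: 5.65
tcp_pos: [0.5368, 0.1268, 0.1996]
orientation: [-2.243, -2.199, -0.0]
contact_force: [1.6, -1.7, 0.8]
grip_width: 0.0284
gripper_force: 69.5
```

Request:
step_arm(rows=[[0.004, 0.05, 0, 0, 0, 0], [0.004, 0.09, -0.05, 0, 0, 0], [0.004, 0.1, -0.1, 0, 0, 0], [0.004, 0.1, -0.158, 0, 0, 0], [0.004, 0.1, -0.158, 0, 0, 0]])

```text
clock: 6.07
tcp_pos: [0.5343, 0.1844, 0.0988]
orientation: [-2.238, -2.199, 0.016]
contact_force: [-2.0, -0.2, -1.8]
grip_width: 0.0286
gripper_force: 69.5
```

Request:
step_arm(rows=[[0, 0, 0, 0, 0, 0], [0, 0, 0, 0, 0, 0], [0, 0, 0, 0, 0, 0], [0, 0, 0, 0, 0, 0]])

```text
clock: 6.4
tcp_pos: [0.5406, 0.1837, 0.107]
orientation: [2.246, 2.196, 0.006]
contact_force: [-0.2, 0.0, -0.9]
grip_width: 0.0284
gripper_force: 69.5
```

Run:
```python
from h import *
o=r.get_obs();print(o["clock"],o["tcp_pos"],o["grip_width"],R.from_rotvec(o["orientation"]).as_matrix().round(4).tolist(),o["contact_force"],o["qvel"].round(3))
```

```text
6.4 [0.54061263 0.1836998  0.10702674] 0.0283516623457581 [[0.0225, 0.9997, 0.0033], [0.9997, -0.0225, 0.0017], [0.0018, 0.0033, -1.0]] [-0.21411582  0.00838815 -0.86558687] [ 0.002  0.005 -0.003  0.007 -0.002 -0.004  0.003]
```

Request:
step_arm(rows=[[0.007, 0.022, 0, 0, 0, 0.001], [0.007, 0.022, -0.03, 0, 0, 0.001], [0.007, 0.022, -0.05, 0, 0, 0.001], [0.007, 0.022, -0.05, 0, 0, 0.001], [0.007, 0.022, -0.05, 0, 0, 0.001]])

```text
clock: 6.82
tcp_pos: [0.543, 0.1966, 0.0744]
orientation: [-2.242, -2.2, 0.003]
contact_force: [0.4, -0.4, -0.2]
grip_width: 0.028
gripper_force: 69.5
```

Request:
step_arm(rows=[[0, 0, -0.02, 0, 0, 0], [0, 0, -0.045, 0, 0, 0], [0, 0, -0.067, 0, 0, 0], [0, 0, -0.067, 0, 0, 0], [0, 0, -0.067, 0, 0, 0]])

```text
clock: 7.23
tcp_pos: [0.5429, 0.1963, 0.0339]
orientation: [-2.242, -2.2, 0.003]
contact_force: [0.3, 0.1, -0.3]
grip_width: 0.0284
gripper_force: 69.5
```

Run:
```python
from h import *
o=r.get_obs();print(o["clock"],o["tcp_pos"],o["grip_width"],R.from_rotvec(o["orientation"]).as_matrix().round(4).tolist(),o["contact_force"])
i_s=eyes.grab_frame("side");it=eyes.grab_frame("top")
c=np.hstack([cv2.resize(i_s[170:240,270:370],(400,280),interpolation=cv2.INTER_CUBIC),cv2.resize(it[180:236,280:360],(400,280),interpolation=cv2.INTER_CUBIC)])
cv2.imwrite('pics/w5.png',np.ascontiguousarray(c[:,:,::-1]))
```

```text
7.2333 [0.54289924 0.1962885  0.03387175] 0.02840007193734397 [[0.0189, 0.9998, -0.0016], [0.9998, -0.0189, -0.0009], [-0.001, -0.0016, -1.0]] [ 0.33175077  0.10230203 -0.34526067]
```

View pics/w5.png

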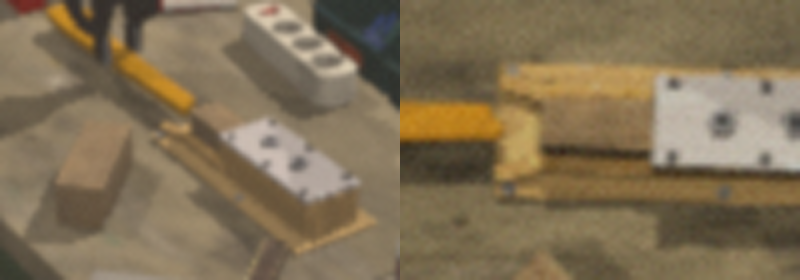

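Request:
step_arm(rows=[[0.003, 0, 0.004, 0, 0, 0], [0.003, 0, 0.004, 0, 0, 0], [0.003, -0.01, 0.004, 0, 0, 0], [0.003, -0.02, 0.004, 0, 0, 0], [0.003, -0.028, 0.004, 0, 0, 0]])

```text
clock: 7.75
tcp_pos: [0.5453, 0.1787, 0.0373]
orientation: [2.243, 2.2, -0.0]
contact_force: [0.8, -0.5, -2.2]
grip_width: 0.0282
gripper_force: 69.5
```

Request:
step_arm(rows=[[0, -0.005, 0, 0, 0, 0], [0, -0.01, 0, 0, 0, 0], [0, -0.015, 0, 0, 0, 0], [0, -0.02, 0, 0, 0, 0], [0, -0.025, 0, 0, 0, 0]])

```text
clock: 8.17
tcp_pos: [0.5452, 0.1648, 0.0371]
orientation: [-2.242, -2.201, -0.0]
contact_force: [0.3, -0.0, -0.5]
grip_width: 0.0284
gripper_force: 69.5
```

Request:
step_arm(rows=[[0, -0.004, 0, 0, 0, 0], [0, -0.008, 0, 0, 0, 0], [0, -0.012, 0, 0, 0, 0], [0, -0.016, 0, 0, 0, 0], [-0.0003, -0.02, 0, 0, 0, 0]])

```text
clock: 8.58
tcp_pos: [0.5451, 0.1527, 0.0371]
orientation: [2.242, 2.201, 0.0]
contact_force: [0.2, -0.9, -0.6]
grip_width: 0.0283
gripper_force: 69.5
```

Request:
step_arm(rows=[[0, -0.004, 0, 0, 0, 0], [0, -0.008, 0, 0, 0, 0], [0, -0.012, 0, 0, 0, 0], [0, -0.016, 0, 0, 0, 0], [-0.0003, -0.02, 0, 0, 0, 0]])

```text
clock: 9.0
tcp_pos: [0.5449, 0.1407, 0.0371]
orientation: [2.242, 2.201, 0.0]
contact_force: [-0.5, 0.5, -1.7]
grip_width: 0.0284
gripper_force: 69.5
```

Request:
step_arm(rows=[[0, -0.003, 0, 0, 0, 0], [0, -0.006, 0, 0, 0, 0], [0, -0.009, 0, 0, 0, 0], [0, -0.012, 0, 0, 0, 0], [-0.0003, -0.015, 0, 0, 0, 0]])

```text
clock: 9.42
tcp_pos: [0.5448, 0.1318, 0.0371]
orientation: [2.242, 2.201, 0.0]
contact_force: [0.1, 0.7, -1.5]
grip_width: 0.0283
gripper_force: 69.5
```

Request:
step_arm(rows=[[0, -0.003, 0, 0, 0, 0], [0, -0.006, 0, 0, 0, 0], [0, -0.009, 0, 0, 0, 0], [0, -0.012, 0, 0, 0, 0], [-0.0003, -0.015, 0, 0, 0, 0]])

```text
clock: 9.83
tcp_pos: [0.5445, 0.1227, 0.0371]
orientation: [2.242, 2.201, 0.0]
contact_force: [1.3, 1.1, -1.5]
grip_width: 0.0282
gripper_force: 69.5
```

Request:
step_arm(rows=[[0, -0.003, 0, 0, 0, 0], [0, -0.006, 0, 0, 0, 0], [0, -0.009, 0, 0, 0, 0], [0, -0.012, 0, 0, 0, 0], [-0.0003, -0.015, 0, 0, 0, 0]])

```text
clock: 10.25
tcp_pos: [0.5445, 0.115, 0.0372]
orientation: [-2.24, -2.202, -0.002]
contact_force: [0.2, 3.0, -1.4]
grip_width: 0.0283
gripper_force: 69.4
```

Run:
```python
from h import *
o=r.get_obs();print(o["clock"],o["tcp_pos"],o["contact_force"],o["moment"])
K,E=cam("top"); it=eyes.grab_frame("top"); np.save('t6.npy',it)
x=.541
for y in np.arange(.05,-.07,-.006):
    u,v=pr(K,E,[[x,y,.03]])[0]; print(round(y,3),it[int(round(v)),int(round(u))].tolist(),np.load('top0.npy')[int(round(v)),int(round(u))].tolist())
```

```text
10.25 [0.54449499 0.11495505 0.03717882] [ 0.21687144  2.96932206 -1.41401969] [ 0.80476492 -0.00910514  0.02747794]
0.05 [167, 114, 23] [171, 151, 97]
0.044 [175, 120, 33] [190, 163, 98]
0.038 [182, 126, 32] [186, 160, 98]
0.032 [188, 132, 33] [189, 161, 96]
0.026 [189, 131, 37] [186, 160, 97]
0.02 [180, 120, 25] [138, 115, 72]
0.014 [184, 126, 31] [132, 108, 73]
0.008 [182, 126, 29] [134, 111, 77]
0.002 [186, 129, 28] [136, 112, 81]
-0.004 [187, 127, 31] [135, 113, 78]
-0.01 [187, 129, 29] [133, 108, 75]
-0.016 [182, 126, 30] [133, 106, 74]
-0.022 [182, 125, 35] [129, 105, 73]
-0.028 [182, 122, 26] [128, 103, 72]
-0.034 [159, 121, 67] [133, 106, 73]
-0.04 [142, 115, 77] [132, 109, 70]
-0.046 [138, 112, 79] [134, 110, 74]
-0.052 [137, 113, 78] [135, 109, 77]
-0.058 [179, 166, 149] [176, 163, 150]
-0.064 [188, 181, 165] [183, 172, 160]
```

Request:
step_arm(rows=[[0, -0.003, 0, 0, 0, 0], [0, -0.006, 0, 0, 0, 0], [0, -0.009, 0, 0, 0, 0], [0, -0.012, 0, 0, 0, 0], [-0.0003, -0.015, 0, 0, 0, 0]])

```text
clock: 10.72
tcp_pos: [0.5441, 0.1046, 0.037]
orientation: [-2.242, -2.2, 0.0]
contact_force: [-0.3, 3.9, -0.9]
grip_width: 0.0282
gripper_force: 69.3
```

Request:
step_arm(rows=[[0, -0.003, 0, 0, 0, 0], [0, -0.006, 0, 0, 0, 0], [0, -0.009, 0, 0, 0, 0], [0, -0.01, 0, 0, 0, 0], [-0.0003, -0.012, 0, 0, 0, 0]])

```text
clock: 11.13
tcp_pos: [0.5439, 0.0976, 0.037]
orientation: [-2.242, -2.2, 0.0]
contact_force: [-0.7, 3.8, -1.2]
grip_width: 0.0283
gripper_force: 69.3
```

Request:
step_arm(rows=[[0, -0.0015, 0, 0, 0, 0], [0, -0.003, 0, 0, 0, 0], [0, -0.0045, 0, 0, 0, 0], [0, -0.006, 0, 0, 0, 0], [-0.0001, -0.007, 0, 0, 0, 0]])

```text
clock: 11.55
tcp_pos: [0.5439, 0.0934, 0.037]
orientation: [-2.242, -2.2, 0.0]
contact_force: [-0.2, 3.3, -1.2]
grip_width: 0.0289
gripper_force: 69.3
```

Request:
step_arm(rows=[[0, -0.0015, 0, 0, 0, 0], [0, -0.003, 0, 0, 0, 0], [0, -0.0045, 0, 0, 0, 0], [0, -0.006, 0, 0, 0, 0], [-0.0001, -0.007, 0, 0, 0, 0]])

```text
clock: 11.97
tcp_pos: [0.5438, 0.0891, 0.037]
orientation: [-2.242, -2.2, 0.0]
contact_force: [-1.2, 2.9, -1.7]
grip_width: 0.0281
gripper_force: 69.2
```

Request:
step_arm(rows=[[0, -0.0015, 0, 0, 0, 0], [0, -0.003, 0, 0, 0, 0], [0, -0.0045, 0, 0, 0, 0], [0, -0.0055, 0, 0, 0, 0], [-0.0001, -0.006, 0, 0, 0, 0]])

```text
clock: 12.38
tcp_pos: [0.5437, 0.0855, 0.037]
orientation: [-2.242, -2.2, 0.0]
contact_force: [-0.6, 2.0, -1.7]
grip_width: 0.0286
gripper_force: 69.2
```

Request:
step_arm(rows=[[0, -0.0015, 0, 0, 0, 0], [0, -0.003, 0, 0, 0, 0], [0, -0.0045, 0, 0, 0, 0], [0, -0.0055, 0, 0, 0, 0], [-0.0001, -0.006, 0, 0, 0, 0]])

```text
clock: 12.8
tcp_pos: [0.5437, 0.082, 0.0371]
orientation: [-2.242, -2.2, 0.0]
contact_force: [-2.4, 3.2, -0.5]
grip_width: 0.0287
gripper_force: 69.2
```

Request:
step_arm(rows=[[0, -0.0015, 0, 0, 0, 0], [0, -0.003, 0, 0, 0, 0], [0, -0.0045, 0, 0, 0, 0], [0, -0.0055, 0, 0, 0, 0], [-0.0001, -0.006, 0, 0, 0, 0]])

```text
clock: 13.22
tcp_pos: [0.5434, 0.0814, 0.0371]
orientation: [-2.239, -2.201, -0.003]
contact_force: [-1.8, 11.2, -0.6]
grip_width: 0.0283
gripper_force: 68.9
```

Request:
step_arm(rows=[[0, -0.0005, 0, 0, 0, 0], [0, -0.001, 0, 0, 0, 0], [0, -0.001, 0, 0, 0, 0], [0, -0.001, 0, 0, 0, 0]])

```text
clock: 13.55
tcp_pos: [0.5434, 0.0814, 0.0371]
orientation: [-2.238, -2.201, -0.003]
contact_force: [-2.2, 11.7, -0.7]
grip_width: 0.0282
gripper_force: 68.9
```

Run:
```python
from h import *
o=r.get_obs();print(o["clock"],o["tcp_pos"],o["contact_force"],o["moment"])
```

```text
13.55 [0.54336659 0.08137939 0.03707758] [-2.21683271 11.68318882 -0.70595889] [ 2.3827136   0.53772583 -0.3709298 ]
```

Request:
step_arm(rows=[[0, 0.005, 0, 0, 0, 0], [0, 0.012, 0, 0, 0, 0], [0, 0.025, 0, 0, 0, 0], [0.0005, 0.045, 0, 0, 0, 0], [0.001, 0.07, 0, 0, 0, 0]])

```text
clock: 13.97
tcp_pos: [0.5446, 0.1195, 0.0371]
orientation: [2.243, 2.198, -0.001]
contact_force: [1.1, -0.1, -1.6]
grip_width: 0.0284
gripper_force: 69.6
```

Request:
step_arm(rows=[[0, 0.03, 0, 0, 0, 0], [0.0005, 0.065, 0, 0, 0, 0], [0.001, 0.1, 0, 0, 0, 0], [0.0015, 0.13, 0, 0, 0, 0], [0.002, 0.14, 0, 0, 0, 0]])

```text
clock: 14.38
tcp_pos: [0.5453, 0.2086, 0.037]
orientation: [-2.236, -2.205, -0.003]
contact_force: [-0.7, 0.3, -0.1]
grip_width: 0.0286
gripper_force: 69.5
```

Request:
step_arm(rows=[[0, 0, 0.03, 0, 0, 0], [0, 0, 0.07, 0, 0, 0], [0, 0, 0.11, 0, 0, 0], [0, 0, 0.11, 0, 0, 0]])

```text
clock: 14.72
tcp_pos: [0.5483, 0.2042, 0.1072]
orientation: [2.241, 2.197, 0.01]
contact_force: [1.2, -0.1, -0.5]
grip_width: 0.0285
gripper_force: 69.6
```

Run:
```python
from h import *
o=r.get_obs();print(o["clock"],o["tcp_pos"],o["contact_force"],R.from_rotvec(o["orientation"]).as_matrix().round(4).tolist(),o["grip_width"])
```

```text
14.7167 [0.54830634 0.20416189 0.10722743] [ 1.23618084 -0.08945822 -0.499779  ] [[0.0197, 0.9998, 0.0064], [0.9998, -0.0197, 0.0023], [0.0025, 0.0063, -1.0]] 0.02851572705309193
```

Request:
step_arm(rows=[[-0.05, 0.02, 0, 0, 0, -0.005], [-0.11, 0.04, 0, 0, 0, -0.01], [-0.17, 0.06, 0, 0, 0, -0.0175], [-0.23, 0.077, 0, 0, 0, -0.0175], [-0.257, 0.077, 0, 0, 0, -0.0175]])

```text
clock: 15.13
tcp_pos: [0.3864, 0.2511, 0.1022]
orientation: [-2.296, -2.141, 0.005]
contact_force: [-0.3, -0.3, -1.1]
grip_width: 0.0284
gripper_force: 69.6
```

Request:
step_arm(rows=[[0, 0, -0.04, 0, 0, 0], [0, 0, -0.08, 0, 0, 0], [0, 0, -0.11, 0, 0, 0], [0, 0, -0.11, 0, 0, 0], [0, 0, -0.11, 0, 0, 0]])

```text
clock: 15.55
tcp_pos: [0.3909, 0.2491, 0.0365]
orientation: [2.302, 2.137, -0.004]
contact_force: [0.8, -0.6, -2.0]
grip_width: 0.0284
gripper_force: 69.6
```

Run:
```python
from h import *
o=r.get_obs();print(o["clock"],o["tcp_pos"],o["contact_force"],R.from_rotvec(o["orientation"]).as_matrix().round(4).tolist(),o["grip_width"])
```

```text
15.55 [0.39086544 0.24912275 0.03645115] [ 0.77564464 -0.64396345 -1.98862009] [[0.0744, 0.9972, -0.0016], [0.9972, -0.0744, -0.002], [-0.0022, -0.0014, -1.0]] 0.028390940290002775
```

Level over the old spot; lowering about 19 mm gently.

Request:
step_arm(rows=[[0, 0, -0.01, 0, 0, 0], [0, 0, -0.02, 0, 0, 0], [0, 0, -0.028, 0, 0, 0], [0, 0, -0.03, 0, 0, 0], [0, 0, -0.03, 0, 0, 0]])

```text
clock: 15.97
tcp_pos: [0.3912, 0.25, 0.0189]
orientation: [-2.302, -2.138, 0.0]
contact_force: [0.6, 0.0, 0.0]
grip_width: 0.0287
gripper_force: 69.6
```

Request:
step_arm(rows=[[0, 0, -0.0005, 0, 0, 0], [0, 0, -0.001, 0, 0, 0], [0, 0, -0.0015, 0, 0, 0], [0, 0, -0.0015, 0, 0, 0]])

```text
clock: 16.3
tcp_pos: [0.3914, 0.2502, 0.0183]
orientation: [2.302, 2.138, 0.0]
contact_force: [-0.2, -0.5, -0.7]
grip_width: 0.0281
gripper_force: 69.6
```

Request:
step_arm(rows=[[0, 0, -0.001, 0, 0, 0], [0, 0, -0.002, 0, 0, 0], [0, 0, -0.0025, 0, 0, 0], [0, 0, -0.0025, 0, 0, 0], [0, 0, -0.0025, 0, 0, 0]])

```text
clock: 16.72
tcp_pos: [0.3913, 0.2502, 0.017]
orientation: [-2.302, -2.138, -0.0]
contact_force: [-1.7, 0.0, 5.4]
grip_width: 0.0284
gripper_force: 70.3
```

Contact at 5 N, the same height as when grasped. Opening moderately, then retreating up.

Request:
step_arm(rows=[[0, 0, 0, 0, 0, 0], [0, 0, 0, 0, 0, 0], [0, 0, 0, 0, 0, 0], [0, 0, 0, 0, 0, 0], [0, 0, 0, 0, 0, 0]], jaw=0.4)

```text
clock: 17.13
tcp_pos: [0.3913, 0.2501, 0.0166]
orientation: [2.302, 2.138, -0.0]
contact_force: [0.2, -0.2, -0.5]
grip_width: 0.0512
gripper_force: 0.0
```

Request:
step_arm(rows=[[0, 0, 0.02, 0, 0, 0], [0, 0, 0.06, 0, 0, 0], [0, 0, 0.12, 0, 0, 0], [0, 0, 0.18, 0, 0, 0], [0, 0, 0.24, 0, 0, 0]])

```text
clock: 17.55
tcp_pos: [0.3909, 0.2496, 0.1619]
orientation: [2.302, 2.138, -0.002]
contact_force: [1.6, 0.9, 0.2]
grip_width: 0.0512
gripper_force: 0.0
```

Request:
step_arm(rows=[[0, 0, 0.06, 0, 0, 0], [0, 0, 0.12, 0, 0, 0], [0, 0, 0.14, 0, 0, 0], [0, 0, 0.14, 0, 0, 0], [0, 0, 0.14, 0, 0, 0]])

```text
clock: 17.97
tcp_pos: [0.3913, 0.2503, 0.2451]
orientation: [-2.301, -2.138, -0.003]
contact_force: [0.1, -0.1, -0.5]
grip_width: 0.0512
gripper_force: 0.0
```

Run:
```python
from h import *
K,E=cam("wrist"); o=r.get_obs(); im=eyes.grab_frame("wrist"); it=eyes.grab_frame("top"); print(o["clock"],o["tcp_pos"],o["grip_width"])
l,s=yellow(im); i=1+np.argmax(s[1:,4]); print(s[i])
m=cv2.morphologyEx((l==i).astype(np.uint8),cv2.MORPH_CLOSE,np.ones((5,5)))
v,u=np.nonzero(m); P=bp(K,E,np.c_[u,v],.012)[:,:2]
y0=P[:,1].min();print("y range",y0,P[:,1].max(),"len",np.ptp(P[:,1]))
for k in (.03,.09,.15,.27):
    q=P[abs(P[:,1]-y0-k)<.001]; print(round(y0+k,3),q[:,0].min().round(4),q[:,0].max().round(4))
# compare bystanders regions with first picture
d=np.abs(it.astype(int)-np.load('top0.npy')).sum(2); d=cv2.blur(d.astype(np.float32),(3,3))>60
n,_,st,_=cv2.connectedComponentsWithStats(d.astype(np.uint8)); print([x.tolist() for x in st[1:] if x[4]>15])
```

```text
17.9667 [0.3913065  0.25031813 0.24508095] 0.05119492861038843
[ 308   33   43  249 6884]
y range 0.09964876685455315 0.3979753288539982 len 0.2983265619994451
0.13 0.375 0.3975
0.19 0.376 0.4025
0.25 0.3774 0.4062
0.37 0.3832 0.4266
[[338, 197, 4, 7, 19], [307, 197, 67, 18, 637], [215, 200, 20, 32, 163], [207, 205, 7, 9, 23], [183, 206, 19, 21, 190], [308, 216, 24, 8, 110], [192, 224, 56, 33, 971], [45, 236, 74, 37, 392], [53, 255, 289, 145, 10545], [249, 256, 15, 22, 99], [37, 261, 7, 4, 22], [228, 266, 13, 4, 38], [34, 273, 18, 6, 53], [156, 355, 11, 9, 38], [175, 369, 6, 7, 25], [334, 370, 10, 12, 43]]
```

Run:
```python
from h import *
K,E=cam("top"); it=eyes.grab_frame("top"); a=np.load('top0.npy')
for y,z in [(.04,.006),(.01,.006),(-.02,.006),(-.04,.006),(-.05,.006),(-.08,.053),(-.13,.053),(-.18,.053)]:
    u,v=np.round(pr(K,E,[[.545,y,z]])[0]).astype(int); print(y,it[v,u].tolist(),a[v,u].tolist())
```

```text
0.04 [173, 138, 81] [188, 160, 97]
0.01 [174, 140, 84] [134, 111, 77]
-0.02 [179, 144, 89] [129, 105, 73]
-0.04 [172, 140, 87] [134, 107, 71]
-0.05 [172, 138, 80] [138, 109, 73]
-0.08 [162, 153, 143] [183, 173, 162]
-0.13 [167, 155, 144] [189, 178, 164]
-0.18 [170, 158, 146] [190, 182, 170]
```

The infeed is empty, the cover differs only by the arm's shadow, and the stick lies flat. Handing in.

```bash
python3 -c "
from bench import r
print(r.hand_in())"
```

```text
the job is handed in; nothing more can be done
None
```

I fed the block under the cover until it met a firm stop about 104 mm past the tunnel mouth, with push never reading above about 12 N, under the 18 N that would shift the stop. I then laid the stick flat within about 3 mm of its original place and handed in at about 18 s; the seat is judged from force and position, since the stop is hidden.

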